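# Third hand at the canvas-stretcher jig

### The job

Turn the jig's flip-stop knob clockwise to its end stop so its arm is out of the way, then stand the loose wooden brace on edge on the jig board, centred on the sprung fence, and press its broad side squarely against both cheeks until the fence is pushed back to half its travel, level with the black marks (about 10 N). Keep that push steady and finish while still holding the brace there, so that I can staple it; do not let go. Never drive the fence back to its rear stop, and leave the cup, jar and sketch pad where they are.

Things in the scene. Friction and masses are not known exactly. Their poses are not given: they have to be found in the camera images.
- jig: plywood jig fixed on the table, left or right. Origin at table level, z up. Board spans x -115..125, y -100..170 mm, top at z 12. The sprung fence, centred on y = 0, is pressed towards +x. Black lines on the board at x = 32, |y| 79..97 mm, mark the fence faces' place at half travel. Fixed back block at x 109..125, |y| < 90 mm, top z 44
- fence (a joint): travel of the sprung fence along the jig's +x: 0 = at rest, 0.024 m = against its rear stop; spring 0.83 N per mm, no preload, so 0.012 m (half travel) is 10 N
- fence_face (a point): middle between the faces of the fence's two wooden cheeks, half-way up them; axes as the jig's, at jig x = 20 mm at rest; moves with the fence. Cheeks: y 40..75 and -75..-40 mm, 50 mm deep (x), top 46 mm above the table. The gap between them, 80 mm wide and 50 mm deep, open at the top and front, has room for a finger
- flip_stop (a joint): angle of the flip stop's knob, growing clockwise seen from above: 0 = its arm points to the jig's -y across the front of the fence, 1.5 rad = end stop, its arm pointing to the jig's -x, clear of the work. Stays where it is left (friction 0.06 N m)
- stop_grip (a point): centre to grip on the flip-stop knob, on its vertical axis (jig x 0, y 135 mm), 57 mm above the table. Black upright bar 46 mm long, 14 thick, from 35 to 68 mm above the table, on a stem 24 mm across; below it the aluminium stop arm, 82 mm long, 14 wide, 15 to 25 mm above the table. Turns with the knob: y axis along the bar, -y along the arm
- brace_center (a point): centre of the loose brace: plain white-primed wooden bar 150 mm long (x), 24 thick (y), 40 high (z), with a tongue at each end (15 mm longer, 10 thick, 26 high; 180 mm over all). Stands on its 24 mm edge on the table, this point 20 mm above its underside; about 0.09 kg. Either broad side may face the fence
- cup_mid (a point): grey plastic water cup, 76 mm across, 100 mm high; the point is half-way up. To be left alone
- jar_mid (a point): paint jar, 56 mm across, 75 mm high; the point is half-way up. To be left alone
- pad_mid (a point): sketch pad lying flat, 150 x 110 x 18 mm; the point is its centre. To be left alone
Things that resemble listed ones, but are neither listed nor needed, are in the scene too. Of the things like the part that bears brace_center, leave any that is green; of the rest the smaller one is meant.

How it is judged:
By the outcome, as a careful person would: the job done as asked, in the order asked, and still so for the second after the job is handed in, while the arm keeps its last pose, push and grip.
It also fails if it takes over 59 s, if anything falls off the work surface, if the arm or the gripper's body presses on something with over 40 N, if the wrist force passes 120 N, or if a joint passes its speed limit or range.

### The arm

A 6-joint arm with a two-finger parallel gripper is mounted at the origin on the work surface. World frame = base frame: x ahead of the robot, y to its left, z up, the work surface at z = 0. Lengths are in m, angles in rad, forces in N, time in s.
With the tool pointing down it reaches from about 0.35 to 0.875 m from the base axis. Payload 15.5 kg.
Tool frame: the origin (TCP) lies on the centre line of the jaws, within the pads' length; the fingertips stand 19 mm ahead of it and the grasp point (between the pads) is the TCP; z points along the fingers, y is the line along which they close (so a half turn about z gives the same grasp; the last joint's range is limited). The gripper opens to 85 mm and grips with 20 to 120 N. Pads are 22 mm wide; open, the fingers measure 114 mm over their backs; the gripper's body (76 mm by 85 mm) begins 54 mm behind the grasp point. The pads swing forward as they close: fully open they stand 13 mm farther back than shut.
Start: joints at [-1.292, 0.494, 1.345, -0, 1.302, -0.096], TCP at [0.229, -0.582, 0.25] pointing down, gripper open.
Joint ranges: [-2.91, 2.91], [-0.82, 2.16], [0.22, 2.67], [-1.22, 4.37], [0.12, 2.79], [-3.08, 3.08]. Speed limits (rad/s): [1.89, 1.89, 2.57, 3.01, 3.01, 3.01].

### API

Orientations are given as a 3x3 rotation matrix whose columns are the frame's x, y, z axes.
In Python, from station import monitor, vision, r gives the robot as it stands.
- The arm moves only by the shell command python3 -m handwheel 'ROWS' [FORCE]. ROWS is JSON, a list of rows, each a list of 3 entries, a list of its own where there are three numbers: the shift along the tool's x, y, z normalised to -1 to 1, where 1 is 0.2 m, then the turn, a rotation vector about the tool's x, y, z normalised to -1 to 1, where 1 is 45 degrees, then the closure, from 0 (fully open) to 1 (shut). A call has 1 to 20 rows; each row is the pose to reach, as a shift and turn from the pose commanded when the call began, along the tool's axes at that moment; what a row does not reach only later rows make up. A row lasts 1/8 s, in which the tool goes at most 62.5 mm and 10.7 degrees, less where a joint would pass 70% of its speed; a pose out of reach is approached as far as the arm can. A call with a number of a shift or a turn outside -1 to 1 is refused whole. A call with a gripper value outside its range is refused whole. The fingers move at their own pace and stop on an object; FORCE is the grip in N (left out, the last holds). Time passes only in rows, so rows that repeat a pose let the fingers close. It gives the time, the measured TCP pose, the force, the opening and the grip force at its end, in the units of the state.
- monitor.observe(): the state, without advancing time (a new reading comes with each control period).
- vision.read_camera(name): name is "scene" or "top"; returns a dict with "pixels" (480x640x3 uint8, red, green, blue), "depth" (480x640 float32, m along the optical axis (not along the pixel's ray), 0 where there is no reading), "fx", "fy", "cx", "cy" (pixels), "rvec" (rotation vector, rad) and "tvec" (3), from world to camera coordinates, as OpenCV has them. Camera axes: x right, y down, z forward; pixel columns grow to the right and rows downward; lengths in m; the calibration is good to about 2 mm. A picture is of the moment at which its call begins.
- r.hand_in(): hands the job in; it is judged then, once.
The state is a dict: "t": time; "qpos": joint angles; "dq": joint speeds; "joint_torque": joint torques, N m; "tcp_pos": TCP position; "eef_rot": TCP orientation; "ft_force": force on the tool from outside, world axes, zero at the start; "moment": the same for the moment, N m; "grip_width": opening from 0.0 (shut) to 1.0 (fully open); "gripper_force": force on a finger pad.
Only numpy, scipy, OpenCV 4.12 (cv2) and the standard library are available. Lean on these libraries where they do the work, as an engineer would, in place of code of your own. Each camera call takes 0.05 s, during which the arm holds its last target. There are 200 camera calls.

## Working session

There is one attempt and no reset: what is moved stays moved. The work goes in short steps, Python scripts to look and compute and a shell command to move; the robot and the scene stay as the last step left them, time stands still between calls to the robot, and variables do not carry over. Pictures are saved under pics/ and viewed, at most 10 in all, crops included, and the job is handed in when it is done.

```bash
mkdir -p pics; cat > h.py <<'E'
import numpy as np,cv2
from station import monitor,vision,r
def cam(n):
    c=vision.read_camera(n); c['R']=cv2.Rodrigues(np.array(c['rvec'],float))[0]; c['t']=np.array(c['tvec'],float).ravel(); return c
def save(c,f,crop=None,s=1):
    im=c['pixels'][:,:,::-1]
    if crop: x0,y0,x1,y1=crop; im=im[y0:y1,x0:x1]
    cv2.imwrite('pics/'+f,cv2.resize(im,None,fx=s,fy=s,interpolation=cv2.INTER_CUBIC))
def px(c,u,v,z=None):
    ray=np.array([(u-c['cx'])/c['fx'],(v-c['cy'])/c['fy'],1.])
    o=-c['R'].T@c['t']; d=c['R'].T@ray
    return o+d*(c['depth'][int(round(v)),int(round(u))] if z is None else (z-o[2])/d[2])
E
python3 - <<'E'
from h import *
import pickle
for n in('top','scene'):
    c=cam(n); save(c,n+'0.png'); pickle.dump(c,open(n+'0.pkl','wb')); print(n,-c['R'].T@c['t'])
s=monitor.observe(); print(s)
E
```

```text
top [ 0.44319077 -0.03705802  1.48013246]
scene [ 1.19186665 -0.6475633   0.72595118]
{'t': 0.1, 'qpos': array([-1.29149979e+00,  4.94080341e-01,  1.34605516e+00,  2.29823895e-05,
        1.30248545e+00, -9.54980575e-02]), 'dq': array([-0.00015207, -0.000124  , -0.00077701,  0.000173  ,  0.00101788,
        0.00015371]), 'joint_torque': array([-3.27987691e-04, -8.83588529e+01, -3.84562182e+01, -1.59079436e-04,
        5.28144985e-03, -3.87968510e-05]), 'tcp_pos': array([ 0.22873106, -0.58132949,  0.24978993]), 'eef_rot': array([[ 9.30585087e-01,  3.66075576e-01, -2.62177689e-04],
       [ 3.66075650e-01, -9.30584563e-01,  9.94554428e-04],
       [ 1.20103575e-04, -1.02149439e-03, -9.99999471e-01]]), 'ft_force': array([0.14313304, 0.20706269, 0.37790541]), 'moment': array([ 0.00438318,  0.0089019 , -0.06486974]), 'gripper_force': 0.0, 'grip_width': 0.9992488918478867}
```

View pics/top0.png

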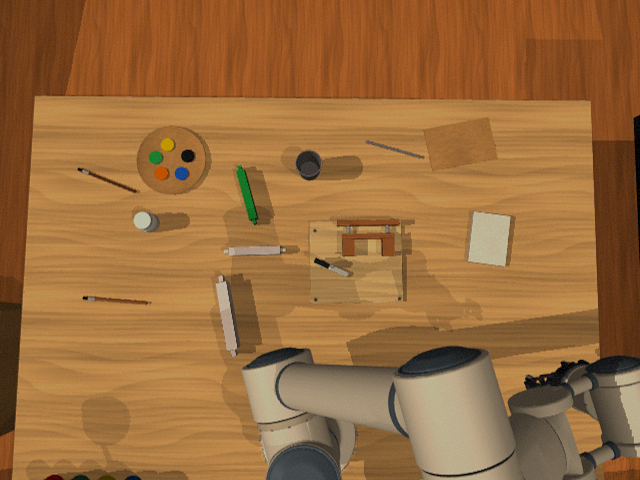

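View pics/scene0.png

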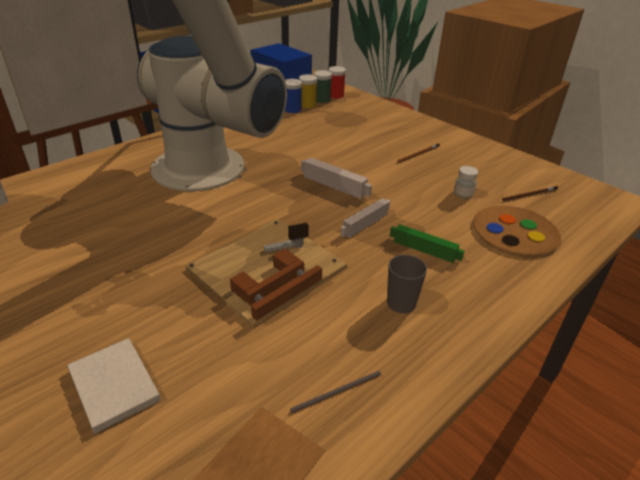

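Top view: jig at (356,262), with the fence opening towards the robot and its knob at (322,264). Cup (308,165), jar (146,221), pad (490,238). There are three brace-like bars: green (247,195), large white (228,315) and small white (255,251). The small white one fits, since it is not green and is the smaller of the rest. I'll confirm it in a crop.

```bash
python3 - <<'E'
from h import *
import pickle
c=pickle.load(open('top0.pkl','rb')); save(c,'crop0.png',(215,205,415,355),4)
P=np.array([[px(c,u,v) for u in range(640)] for v in range(480)])
np.save('P.npy',P)
def box(m,n):
    pts=P[m]; r_=cv2.minAreaRect((pts[:,:2]*1000).astype(np.float32)); print(n,len(pts),np.round(r_[0],1),np.round(r_[1],1),round(r_[2],1),'z',np.round(np.percentile(pts[:,2],[5,50,95]),4))
V,U=np.mgrid[:480,:640]
def reg(x0,y0,x1,y1):return (U>=x0)&(U<x1)&(V>=y0)&(V<y1)
Z=P[:,:,2]
box(reg(218,240,296,262)&(Z>.03),'small'); box(reg(205,268,250,362)&(Z>.03),'large'); box(reg(310,254,335,275)&(Z>.05),'knob')
box(reg(300,215,415,310)&(Z>.006)&(Z<.02),'board'); box(reg(335,230,402,260)&(Z>.035),'fence+blk')
box(reg(338,235,400,260)&(Z>.0445),'cheeks');box(reg(325,255,355,285)&(Z>.02)&(Z<.03),'arm')
E
```

```text
small 478 [514.3  99.3] [300.6  64.8] 74.6 z [0.0335 0.0409 0.0463]
large 929 [412.6 155.6] [205.5 331.7] 40.8 z [0.038  0.0516 0.0575]
knob 82 [476.9 -26.8] [44.7 54.5] 67.6 z [0.063  0.0682 0.0739]
board 6134 [ 500.2 -139.6] [277.6 339.2] 0.5 z [0.0075 0.0125 0.0176]
fence+blk 715 [ 538.3 -129.9] [111.6 241.3] 20.9 z [0.0402 0.0461 0.0517]
cheeks 426 [ 533.2 -130.8] [101.4 239.3] 20.9 z [0.0449 0.0473 0.0523]
arm 98 [475.3 -84.7] [63.9 61.9] 81.6 z [0.021  0.0256 0.0289]
```

View pics/crop0.png

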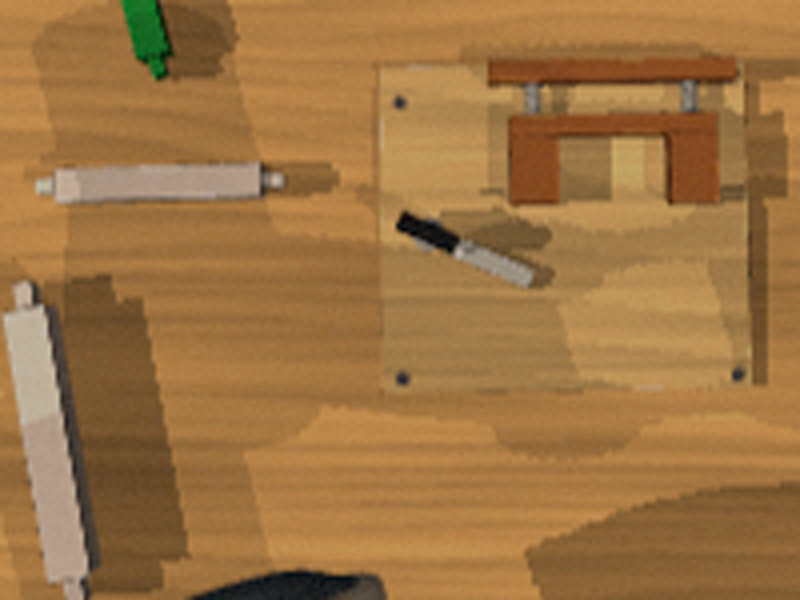

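The crop confirms it: the small white brace, with its body from crop (55,185) to (262,180) and a tongue at each end, is clearly smaller than the other white bar at left. The knob bar runs (400,222)–(458,245) and the cheek fronts are at crop y≈202.

```bash
python3 - <<'E'
from h import *
import pickle
c=pickle.load(open('top0.pkl','rb'))
g=lambda u,v,z:np.round(px(c,u/4+215-.375,v/4+205-.375,z)*1000,1)
for n,u,v,z in [('brL',55,185,.04),('brR',262,181,.04),('br TL',55,168,.04),('br BL',55,202,.04),('br TR',262,163,.04),('br BR',262,198,.04),('knob a',402,221,.068),('knob b',458,246,.068),('armtip',531,279,.025),('bTL',378,64,.012),('bTR',745,64,.012),('bBL',380,390,.012),('bBR',750,384,.012),('chL',511,202,.046),('chR',718,202,.046),('chTL',511,116,.046),('chTR',718,115,.046),('blkTL',489,58,.044),('blkTR',737,58,.044),('scr',402,379,.012),('scrR',739,375,.012),('scrTL',400,102,.012)]:
    print(n,g(u,v,z)[:2])
# mask-based brace & cheeks with colour
im=c['pixels'].astype(int); 
V,U=np.mgrid[:480,:640]
def rect(m,z,n):
    pts=np.array([px(c,u,v,z)[:2]*1000 for v,u in zip(*np.nonzero(m))],np.float32); print(n,len(pts),cv2.minAreaRect(pts), pts.mean(0))
m=(U>226)&(U<283)&(V>243)&(V<258)&(im.min(2)>125)&((im.max(2)-im.min(2))<45)
rect(m,.04,'brace')
m=(U>310)&(U<335)&(V>254)&(V<270)&(im.max(2)<45); rect(m,.068,'knob')
E
```

```text
brL [526.7 235.8]
brR [530.9  86. ]
br TL [539.  236.1]
br BL [514.4 235.5]
br TR [544.   86.2]
br BR [518.6  85.8]
knob a [501.7 -16. ]
knob b [484.4 -55.8]
armtip [ 462.1 -109.6]
bTL [620.2   3.8]
bTR [ 622.5 -268. ]
bBL [ 3.804e+02 -3.000e-01]
bBR [ 387.2 -270.6]
chL [517. -94.]
chR [ 518.3 -242.8]
chTL [579.1 -93.6]
chTR [ 581.2 -243. ]
blkTL [621.4 -77.5]
blkTR [ 623.  -257.2]
scr [388.5 -16.3]
scrR [ 393.7 -262.6]
scrTL [592.1 -12.8]
brace 313 ((529.2039794921875, 164.35855102539062), (21.965469360351562, 151.0615234375), 3.17333984375) [529.2859  161.89024]
knob 63 ((494.2554626464844, -33.8589973449707), (41.9514045715332, 11.778082847595215), 66.56790161132812) [494.11832  -33.777798]
```

```bash
python3 -m handwheel '[[[1,-1,0],[0,0,-1],0.3],[[1,-1,0],[0,0,-1],0.3],[[1,-1,0],[0,0,-1],0.3],[[1,-1,0],[0,0,-1],0.3],[[1,-1,0],[0,0,-1],0.3],[[1,-1,0],[0,0,-1],0.3],[[1,-1,0],[0,0,-1],0.3],[[1,-1,0],[0,0,-1],0.3]]' 30
cat >> h.py <<'E'
def plan(x,y,z,yang):
    "shift (units of 0.2 m) and tool-z turn (units of 45 deg) to have TCP at x,y,z (mm), tool y axis at world angle yang (deg)"
    s=monitor.observe(); R=s['eef_rot']; d=R.T@(np.array([x,y,z])/1000-s['tcp_pos'])
    a=np.degrees(np.arctan2(R[1,1],R[0,1])); print('shift',np.round(d/.2,4),'turn z',np.round(-(yang-a)/45,4),'tcp',np.round(s['tcp_pos']*1000,1),'yang',round(a,2),'F',np.round(s['ft_force'],1),'t',s['t'])
E
python3 -c "
from h import *
plan(495,-33.7,110,-23.5);plan(495,-33.7,55,-23.5)"
```

```text
t: 1.1
tcp_pos: [0.3414, -0.3232, 0.2502]
eef_rot: [[0.4, 0.916, -0.0], [0.916, -0.4, -0.0], [-0.0, -0.0, -1.0]]
ft_force: [-0.3, -0.1, -0.5]
grip_width: 0.696
gripper_force: 0.0
shift [1.6338 0.1241 0.7006] turn z -0.0024 tcp [ 341.4 -323.2  250.2] yang -23.61 F [-0.3 -0.1 -0.5] t 1.1
shift [1.6338 0.1242 0.9756] turn z -0.0024 tcp [ 341.4 -323.2  250.2] yang -23.61 F [-0.3 -0.1 -0.5] t 1.1
```

```bash
python3 -m handwheel '[[[1,0.124,0],[0,0,0],0.35],[[1,0.124,0],[0,0,0],0.35],[[1,0.124,0.3],[0,0,0],0.35],[[1,0.124,0.5],[0,0,0],0.35],[[1,0.124,0.5],[0,0,0],0.35],[[1,0.124,0.5],[0,0,0],0.35],[[1,0.124,0.5],[0,0,0],0.35]]'
python3 -m handwheel '[[[0.634,0,0],[0,0,0],0.35],[[0.634,0,0],[0,0,0],0.35],[[0.634,0,0],[0,0,0],0.35],[[0.634,0,0],[0,0,0],0.35],[[0.634,0,0.2],[0,0,0],0.35]]'
python3 -c "
from h import *
plan(495,-33.7,55,-23.5)
c=cam('top');save(c,'k1.png',(270,215,370,290),8)"
```

```text
t: 1.98
tcp_pos: [0.4448, -0.1502, 0.1516]
eef_rot: [[0.4, 0.916, 0.002], [0.916, -0.4, -0.001], [-0.0, 0.002, -1.0]]
ft_force: [0.1, -0.1, 0.4]
grip_width: 0.648
gripper_force: 0.0
t: 2.6
tcp_pos: [0.4967, -0.0344, 0.1123]
eef_rot: [[0.401, 0.916, 0.006], [0.916, -0.401, -0.001], [0.001, 0.006, -1.0]]
ft_force: [1.5, 0.2, -1.8]
grip_width: 0.657
gripper_force: 0.0
shift [-0.0003 -0.0109  0.2863] turn z -0.0028 tcp [496.7 -34.4 112.3] yang -23.62 F [ 1.5  0.2 -1.8] t 2.6
```

View pics/k1.png

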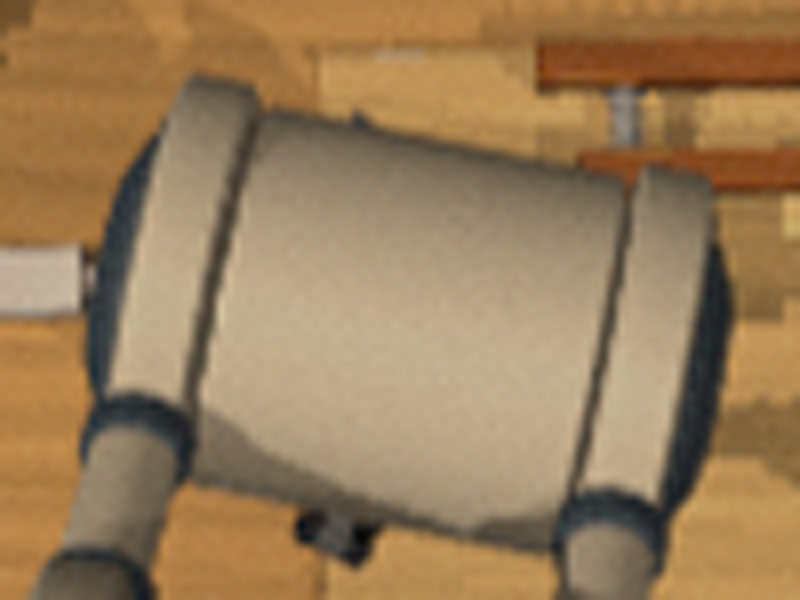

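The wrist hides the knob from above (only the body over about (330,330) shows), so I'll go down on the measured pose and grip.

```bash
python3 -m handwheel '[[[0,-0.005,0.14],[0,0,0],0.35],[[0,-0.005,0.275],[0,0,0],0.35],[[0,-0.005,0.275],[0,0,0],0.35],[[0,-0.005,0.275],[0,0,0],1],[[0,-0.005,0.275],[0,0,0],1],[[0,-0.005,0.275],[0,0,0],1],[[0,-0.005,0.275],[0,0,0],1],[[0,-0.005,0.275],[0,0,0],1],[[0,-0.005,0.275],[0,0,0],1]]' 30
python3 -c "
from h import *
c=cam('scene');save(c,'k2.png',(180,160,380,310),4)"
```

```text
t: 3.78
tcp_pos: [0.4951, -0.0327, 0.0565]
eef_rot: [[0.399, 0.917, 0.003], [0.917, -0.399, -0.001], [0.0, 0.003, -1.0]]
ft_force: [1.1, -5.9, 9.4]
grip_width: 0.16
gripper_force: 32.2
```

View pics/k2.png

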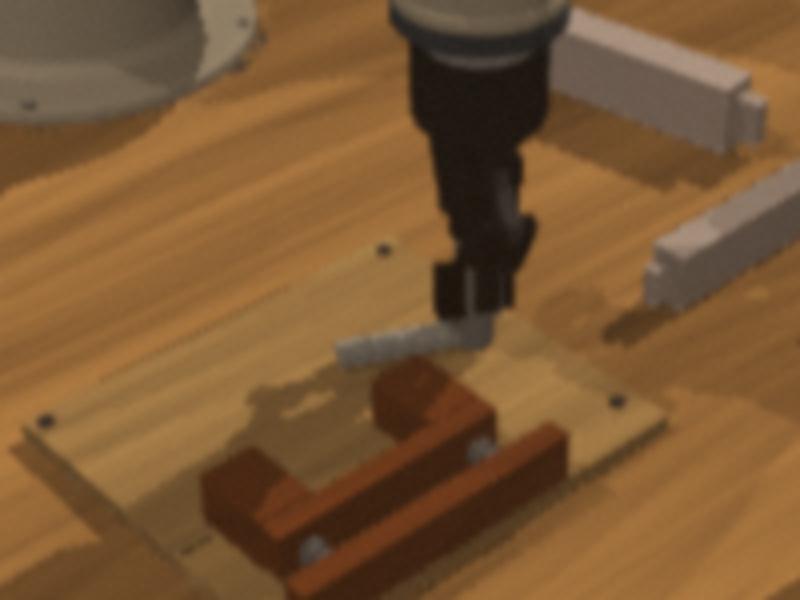

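The grip is on the bar (opening 0.16 ≈ 14 mm), and the arm points towards crop (340,350). Turning clockwise, which is +z of the tool, about 62° in all.

```bash
python3 -m handwheel '[[[0,0,0],[0,0,0.2],1],[[0,0,0],[0,0,0.4],1],[[0,0,0],[0,0,0.6],1],[[0,0,0],[0,0,0.8],1],[[0,0,0],[0,0,1],1],[[0,0,0],[0,0,1],1]]' 40
python3 -m handwheel '[[[0,0,0],[0,0,0.15],1],[[0,0,0],[0,0,0.26],1],[[0,0,0],[0,0,0.33],1],[[0,0,0],[0,0,0.36],1],[[0,0,0],[0,0,0.36],1]]'
python3 -c "
from h import *
plan(495,-33.7,55,-85.5);print(monitor.observe()['moment'])"
```

```text
t: 4.58
tcp_pos: [0.4967, -0.0341, 0.0566]
eef_rot: [[0.931, 0.364, 0.006], [0.364, -0.931, -0.003], [0.004, 0.005, -1.0]]
ft_force: [6.3, -23.2, -0.1]
grip_width: 0.16
gripper_force: 39.5
t: 5.2
tcp_pos: [0.4969, -0.0348, 0.0566]
eef_rot: [[0.996, 0.092, 0.006], [0.092, -0.996, -0.004], [0.006, 0.004, -1.0]]
ft_force: [5.2, -32.8, -1.3]
grip_width: 0.155
gripper_force: 39.4
shift [-0.0091 -0.0065  0.0078] turn z 0.0176 tcp [496.9 -34.8  56.6] yang -84.71 F [  5.2 -32.8  -1.3] t 5.2
[-5.04755920e+00 -6.06404405e-01  4.73873458e-03]
```

The knob axis is a few mm towards -y of my target (33 N side force). I'll centre on it before the last degrees.

```bash
python3 -m handwheel '[[[0.002,0.01,0],[0,0,0],1],[[0.003,0.015,0],[0,0,0],1],[[0.003,0.015,0],[0,0,0],1]]'
python3 -c "
from h import *
plan(495,-33.7,55,-85.5);print(monitor.observe()['moment'])"
```

```text
t: 5.58
tcp_pos: [0.4969, -0.0353, 0.0565]
eef_rot: [[0.996, 0.092, 0.004], [0.092, -0.996, -0.001], [0.004, 0.001, -1.0]]
ft_force: [6.8, 1.4, 4.5]
grip_width: 0.157
gripper_force: 41.1
shift [-0.0087 -0.0091  0.0076] turn z 0.0169 tcp [496.9 -35.3  56.5] yang -84.74 F [6.8 1.4 4.5] t 5.575
[ 0.46107704 -0.79555138 -0.0211454 ]
```

```bash
python3 -m handwheel '[[[0.003,0,0],[0,0,0.03],1],[[0.003,0,0],[0,0,0.06],1],[[0.003,0,0],[0,0,0.08],1],[[0.003,0,0],[0,0,0.08],1]]'
python3 -c "
from h import *
plan(495,-33.7,55,-85.5);print(monitor.observe()['moment'])"
```

```text
t: 6.08
tcp_pos: [0.4966, -0.0353, 0.0566]
eef_rot: [[1.0, 0.031, 0.003], [0.031, -1.0, -0.001], [0.003, 0.001, -1.0]]
ft_force: [0.3, -2.9, 10.8]
grip_width: 0.161
gripper_force: 69.2
shift [-0.0077 -0.0084  0.0079] turn z -0.061 tcp [496.6 -35.3  56.6] yang -88.25 F [ 0.3 -2.9 10.8] t 6.075
[-0.24065589 -0.01758282  1.13819736]
```

Moment 1.14 N·m: the knob is on its end stop. Releasing, lifting and moving towards the brace.

```bash
python3 -m handwheel '[[[0,0,0],[0,0,0],0.3],[[0,0,0],[0,0,0],0.3],[[0,0,0],[0,0,0],0.3],[[0,0,0],[0,0,0],0.3],[[0,0,-0.2],[0,0,0],0.3],[[0,0,-0.45],[0,0,0],0.3],[[0,0,-0.7],[0,0,0],0.3],[[0,0,-0.7],[0,0,0],0.3]]' 40
python3 -m handwheel '[[[0.16,-0.98,0],[0,0,-1],0.4],[[0.16,-0.98,0],[0,0,-1],0.4],[[0.16,-0.98,0],[0,0,-1],0.4],[[0.16,-0.98,0],[0,0,-1],0.4],[[0.16,-0.98,0],[0,0,-1],0.4],[[0.16,-0.98,0],[0,0,-1],0.4]]'
python3 -m handwheel '[[[0,0,0],[0,0,-1],0.4],[[0,0,0],[0,0,-1],0.4],[[0,0,0],[0,0,-1],0.4],[[0,0,0],[0,0,-1],0.4],[[0,0,0],[0,0,-1],0.4]]'
python3 -c "
from h import *
plan(529.5,161,30,1.8)
c=cam('top');save(c,'b1.png',(300,205,420,295),6.6)
import pickle;pickle.dump(c,open('t1.pkl','wb'))"
```

```text
t: 7.08
tcp_pos: [0.4971, -0.0353, 0.1986]
eef_rot: [[1.0, 0.029, 0.006], [0.029, -1.0, -0.001], [0.006, 0.001, -1.0]]
ft_force: [-0.2, 0.0, -0.3]
grip_width: 0.7
gripper_force: 0.0
t: 7.82
tcp_pos: [0.5213, 0.161, 0.1948]
eef_rot: [[0.689, 0.725, -0.001], [0.725, -0.689, -0.0], [-0.001, -0.001, -1.0]]
ft_force: [-0.0, -0.5, -0.8]
grip_width: 0.606
gripper_force: 0.0
t: 8.45
tcp_pos: [0.5217, 0.1608, 0.1952]
eef_rot: [[-0.026, 1.0, -0.0], [1.0, 0.026, -0.0], [-0.0, -0.0, -1.0]]
ft_force: [-0.6, -0.6, 0.3]
grip_width: 0.598
gripper_force: 0.0
shift [3.000e-04 3.950e-02 8.258e-01] turn z -0.007 tcp [521.7 160.8 195.2] yang 1.48 F [-0.6 -0.6  0.3] t 8.45
```

View pics/b1.png

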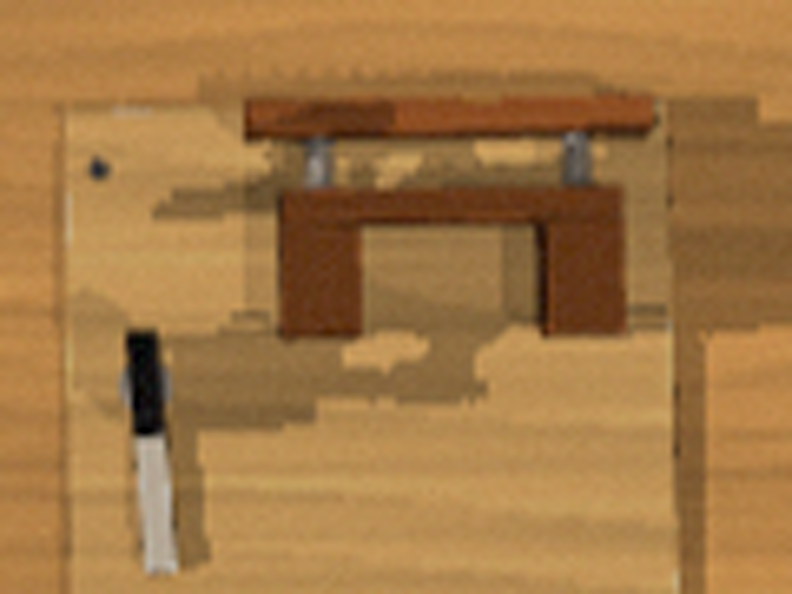

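The knob's arm now points along -x, from (142,332) to (160,572), which is about 86°. The cheeks span u 281–624 with front edges at v≈335 and the fence is at rest. Picking up the brace.

```bash
python3 -m handwheel '[[[0,0.038,0.3],[0,0,-0.007],0.4],[[0,0.038,0.55],[0,0,-0.007],0.4],[[0,0.038,0.75],[0,0,-0.007],0.4],[[0,0.038,0.83],[0,0,-0.007],0.4],[[0,0.038,0.83],[0,0,-0.007],0.4],[[0,0.038,0.83],[0,0,-0.007],1],[[0,0.038,0.83],[0,0,-0.007],1],[[0,0.038,0.83],[0,0,-0.007],1],[[0,0.038,0.83],[0,0,-0.007],1],[[0,0.038,0.83],[0,0,-0.007],1]]' 40
python3 - <<'E'
from h import *
import pickle
plan(529,161,28,1.8)
c=pickle.load(open('t1.pkl','rb'))
g=lambda u,v,z:px(c,u/6.6+300-.42,v/6.6+205-.42,z)*1000
for n,u,v,z in [('chL',281,336,.046),('chR',624,335,.046),('inL',361,336,.046),('inR',541,335,.046),('blkL',246,98,.044),('blkR',652,98,.044),('knob top',142,332,.068),('knob bot',149,434,.068),('tip',161,573,.025),('markL',250,317,.012),('markR',650,312,.012)]: print(n,np.round(g(u,v,z)[:2],1))
E
```

```text
t: 9.75
tcp_pos: [0.5302, 0.1622, 0.0309]
eef_rot: [[-0.034, 0.999, 0.003], [0.999, 0.034, 0.0], [0.0, 0.003, -1.0]]
ft_force: [0.0, -0.4, 6.6]
grip_width: 0.274
gripper_force: 39.3
shift [-0.0058 -0.0061  0.0143] turn z 0.0036 tcp [530.2 162.2  30.9] yang 1.96 F [ 0.  -0.4  6.6] t 9.75
chL [515.9 -93.3]
chR [ 517.7 -242.8]
inL [ 516.3 -128.2]
inR [ 517.4 -206.6]
blkL [620.5 -77.5]
blkR [ 622.1 -255.7]
knob top [516.  -32.8]
knob bot [472.3 -36.2]
tip [412.2 -42. ]
markL [526.  -80.8]
markR [ 529.9 -259.3]
```

```bash
python3 -m handwheel '[[[0,0,-0.2],[0,0,0],1],[[0,0,-0.45],[0,0,0],1],[[-0.2,0,-0.65],[0,0,0],1],[[-0.4,0,-0.65],[0,0,0],1],[[-0.6,-0.03,-0.65],[0,0,0],1],[[-0.8,-0.06,-0.65],[0,0,0],1],[[-0.9,-0.1,-0.65],[0,0,0.028],1],[[-0.9,-0.1,-0.65],[0,0,0.028],1]]' 40
python3 - <<'E'
from h import *
plan(488,-167.7,60,.7)
c=cam('scene');save(c,'s3.png',(180,90,430,278),3.2)
import pickle;pickle.dump(c,open('s3.pkl','wb'))
E
```

```text
t: 10.75
tcp_pos: [0.5154, -0.0197, 0.1603]
eef_rot: [[-0.01, 1.0, 0.001], [1.0, 0.01, -0.0], [-0.0, 0.001, -1.0]]
ft_force: [1.0, 0.5, -0.6]
grip_width: 0.276
gripper_force: 40.0
shift [-0.7386 -0.1452  0.5016] turn z -0.0025 tcp [515.4 -19.7 160.3] yang 0.59 F [ 1.   0.5 -0.6] t 10.75
```

View pics/s3.png

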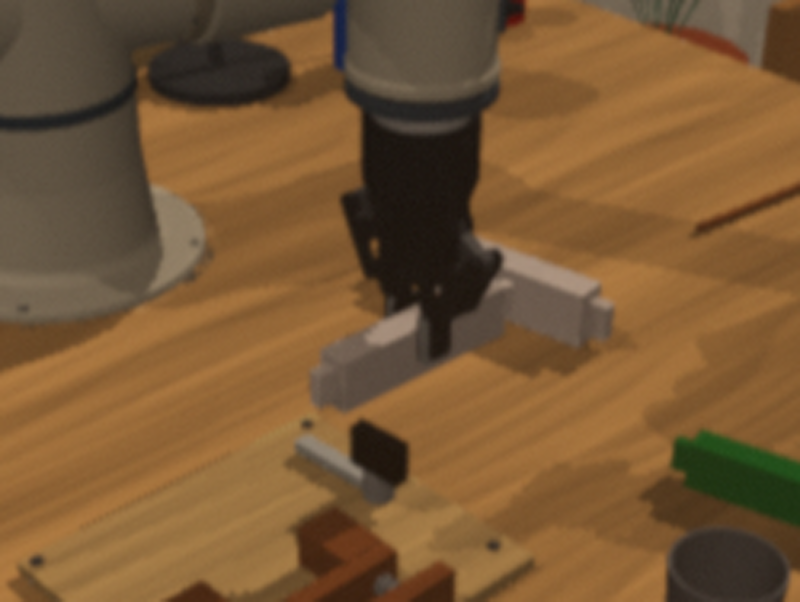

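The brace hangs level in the jaws. The lower corner of its -y end is at crop (346,410) and its +y end is near (513,285).

```bash
python3 - <<'E'
from h import *
import pickle
c=pickle.load(open('s3.pkl','rb'))
o=-c['R'].T@c['t']
for u,v in [(346,410),(338,372),(513,283),(513,318),(421,340),(447,340)]:
    U,V=u/3.2+180-.34,v/3.2+90-.34
    d=c['R'].T@np.array([(U-c['cx'])/c['fx'],(V-c['cy'])/c['fy'],1.])
    print((u,v),np.round((o+d*(.5274-o[0])/d[0])*1000,1))
E
```

```text
(346, 410) [527.4 -95.7 131.5]
(338, 372) [ 527.4 -101.9  163.9]
(513, 283) [527.4  56.6 169.9]
(513, 318) [527.4  58.7 140.8]
(421, 340) [527.4 -29.7 158.6]
(447, 340) [527.4  -5.5 148.7]
```

```bash
python3 -m handwheel '[[[-0.2,-0.05,0],[0,0,0],1],[[-0.4,-0.1,0],[0,0,0],1],[[-0.6,-0.14,0.1],[0,0,0],1],[[-0.738,-0.145,0.2],[0,0,0],1],[[-0.738,-0.145,0.35],[0,0,0],1],[[-0.738,-0.145,0.48],[0,0,0],1],[[-0.738,-0.145,0.48],[0,0,0],1]]' 40
python3 -c "
from h import *
plan(488,-167.7,43,.7)"
```

```text
t: 11.68
tcp_pos: [0.4882, -0.1654, 0.0624]
eef_rot: [[-0.014, 1.0, -0.002], [1.0, 0.014, 0.001], [0.001, -0.002, -1.0]]
ft_force: [0.7, -0.3, -0.7]
grip_width: 0.276
gripper_force: 39.8
shift [-0.0114 -0.0008  0.097 ] turn z 0.0018 tcp [ 488.2 -165.4   62.4] yang 0.78 F [ 0.7 -0.3 -0.7] t 11.675
```

```bash
python3 -m handwheel '[[[-0.01,0,0.05],[0,0,0],1],[[-0.01,0,0.085],[0,0,0],1],[[-0.01,0,0.095],[0,0,0],1],[[-0.01,0,0.095],[0,0,0],1],[[-0.01,0,0.095],[0,0,0],1]]' 60
python3 -c "
from h import *
plan(505,-167.7,43,.7)"
```

```text
t: 12.3
tcp_pos: [0.4886, -0.1685, 0.0445]
eef_rot: [[-0.013, 1.0, 0.0], [1.0, 0.013, -0.0], [-0.0, 0.0, -1.0]]
ft_force: [-0.4, -1.2, -0.4]
grip_width: 0.272
gripper_force: 64.2
shift [0.0032 0.082  0.0077] turn z 0.0006 tcp [ 488.6 -168.5   44.5] yang 0.73 F [-0.4 -1.2 -0.4] t 12.3
```

```bash
python3 -m handwheel '[[[0,0,0.004],[0,0,0],1],[[0,0,0.008],[0,0,0],1],[[0,0,0.008],[0,0,0],1],[[0,0,0.008],[0,0,0],1]]'
python3 -c "
from h import *
plan(505,-167.7,43,.7)"
```

```text
t: 12.8
tcp_pos: [0.4885, -0.1685, 0.0429]
eef_rot: [[-0.013, 1.0, 0.0], [1.0, 0.013, -0.0], [-0.0, 0.0, -1.0]]
ft_force: [-0.5, 0.3, 5.7]
grip_width: 0.269
gripper_force: 65.0
shift [ 0.0031  0.0824 -0.0005] turn z 0.0006 tcp [ 488.5 -168.5   42.9] yang 0.73 F [-0.5  0.3  5.7] t 12.8
```

The brace rests on the board (5.7 N at TCP z 42.9, matching the 12 mm board). Sliding it to just short of the fence.

```bash
python3 -m handwheel '[[[0,0.03,-0.001],[0,0,0],1],[[0,0.055,-0.001],[0,0,0],1],[[0,0.07,-0.001],[0,0,0],1],[[0,0.07,-0.001],[0,0,0],1],[[0,0.07,-0.001],[0,0,0],1]]'
python3 -m handwheel '[[[0,0.015,0],[0,0,0],1],[[0,0.03,0],[0,0,0],1],[[0,0.04,0],[0,0,0],1],[[0,0.04,0],[0,0,0],1],[[0,0.04,0],[0,0,0],1]]'
python3 -c "
from h import *
plan(518.3,-168.5,43,.7);print(monitor.observe()['moment'])"
```

```text
t: 13.42
tcp_pos: [0.5027, -0.1684, 0.0429]
eef_rot: [[-0.013, 1.0, 0.001], [1.0, 0.013, -0.0], [-0.0, 0.001, -1.0]]
ft_force: [1.4, -0.0, 2.0]
grip_width: 0.269
gripper_force: 64.7
t: 14.05
tcp_pos: [0.5092, -0.168, 0.0429]
eef_rot: [[-0.013, 1.0, -0.002], [1.0, 0.013, 0.0], [0.0, -0.002, -1.0]]
ft_force: [-7.7, -0.8, 10.1]
grip_width: 0.269
gripper_force: 66.0
shift [-0.003   0.0454 -0.0006] turn z 0.0012 tcp [ 509.2 -168.    42.9] yang 0.75 F [-7.7 -0.8 10.1] t 14.05
[-0.17556227  1.29272212  0.27475602]
```

```bash
python3 -m handwheel '[[[0,0.012,-0.003],[0,0,0],1],[[0,0.024,-0.003],[0,0,0],1],[[0,0.036,-0.003],[0,0,0],1],[[0,0.036,-0.003],[0,0,0],1],[[0,0.036,-0.003],[0,0,0],1]]'
python3 - <<'E'
from h import *
plan(518.3,-168.5,43,.7);print(monitor.observe()['moment'])
c=cam('scene');save(c,'s4.png',(185,200,345,320),5)
t=cam('top');save(t,'t4.png',(320,215,420,290),8)
import pickle;pickle.dump((c,t),open('s4.pkl','wb'))
E
```

```text
t: 14.68
tcp_pos: [0.5158, -0.1678, 0.043]
eef_rot: [[-0.014, 1.0, -0.004], [1.0, 0.014, 0.001], [0.001, -0.004, -1.0]]
ft_force: [-8.9, -2.5, 0.8]
grip_width: 0.271
gripper_force: 64.8
shift [-0.0036  0.0123 -0.0002] turn z 0.0018 tcp [ 515.8 -167.8   43. ] yang 0.78 F [-8.9 -2.5  0.8] t 14.675
[-0.43373067  1.33379639  0.6031932 ]
```

View pics/s4.png

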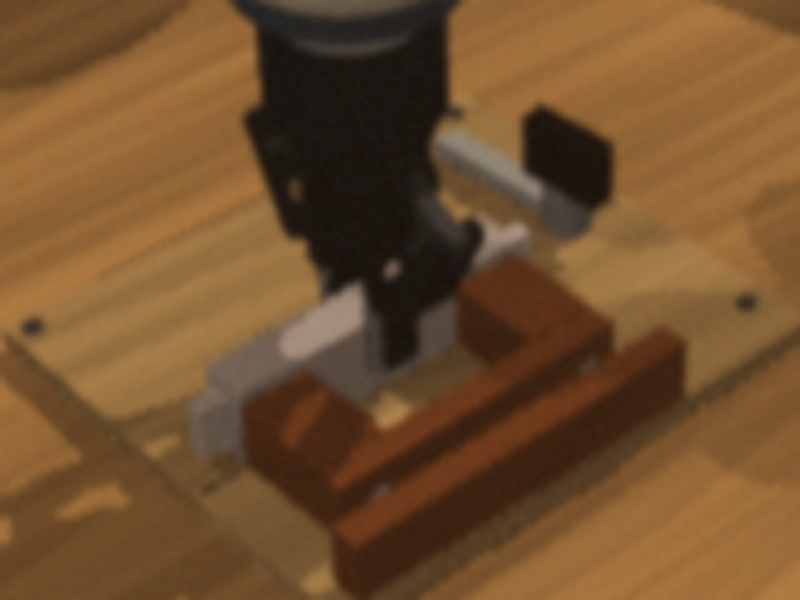

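View pics/t4.png

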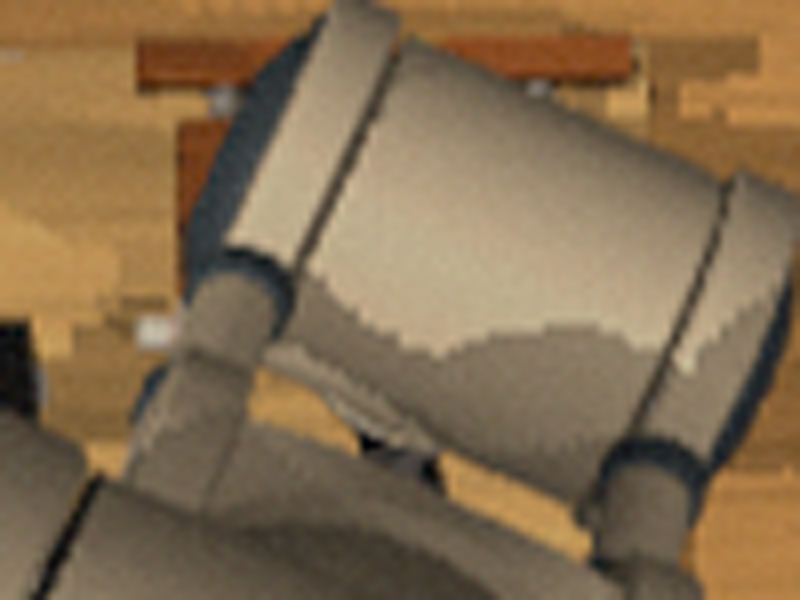

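The scene view shows the brace in front of both cheeks with the finger in the gap and the flip arm clear. The moment (0.6 N·m at 9 N) says it bears on the +y cheek, so I'll turn it slightly counter-clockwise to square it while watching the moment.

```bash
python3 -m handwheel '[[[0,0,0],[0,0,-0.008],1],[[0,0,0],[0,0,-0.008],1],[[0,0,0],[0,0,-0.008],1]]' 
python3 -c "
from h import *
plan(518.3,-168.5,43,.7);print(monitor.observe()['moment'])"
python3 -m handwheel '[[[0,0,0],[0,0,-0.008],1],[[0,0,0],[0,0,-0.008],1],[[0,0,0],[0,0,-0.008],1]]' 
python3 - <<'E'
from h import *
plan(518.3,-168.5,43,.7);print(monitor.observe()['moment'])
import pickle
c1,t1=pickle.load(open('s4.pkl','rb')); c0=pickle.load(open('scene0.pkl','rb'))
o=-c0['R'].T@c0['t']
def proj(p): q=c0['R']@(np.array(p)/1000)+c0['t']; return np.array([q[0]*c0['fx']/q[2]+c0['cx'],q[1]*c0['fy']/q[2]+c0['cy']])
# fence displacement: register red-wood patches around the +y / -y rear top edges
a=cv2.cvtColor(c0['pixels'],cv2.COLOR_RGB2GRAY); b=cv2.cvtColor(c1['pixels'],cv2.COLOR_RGB2GRAY)
base=proj([570,-168,46]); dv=proj([571,-168,46])-base; print('px per mm x',dv)
for y in(-115,-140,-200,-225):
    p=proj([578,y-1,46]).round().astype(int); w=7
    up=lambda i,q,w:cv2.resize(i[q[1]-w:q[1]+w+1,q[0]-w:q[0]+w+1],None,fx=8,fy=8,interpolation=cv2.INTER_CUBIC)
    T=up(a,p,w);S=up(b,p,w+14); m=cv2.matchTemplate(S,T,cv2.TM_CCOEFF_NORMED); _,v,_,l=cv2.minMaxLoc(m)
    s=np.array(l)/8-14; print(y,p,round(v,2),s,'mm',round(s@dv/(dv@dv),2))
E
```

```text
t: 15.15
tcp_pos: [0.5158, -0.1678, 0.043]
eef_rot: [[-0.019, 1.0, -0.004], [1.0, 0.019, 0.001], [0.001, -0.004, -1.0]]
ft_force: [-8.9, -3.6, 1.2]
grip_width: 0.269
gripper_force: 64.7
shift [-0.0035  0.0126 -0.0001] turn z 0.0092 tcp [ 515.8 -167.8   43. ] yang 1.12 F [-8.9 -3.6  1.2] t 15.15
[-0.50386323  1.36396639  0.35640434]
t: 15.52
tcp_pos: [0.5158, -0.1678, 0.043]
eef_rot: [[-0.025, 1.0, -0.004], [1.0, 0.025, 0.001], [0.001, -0.004, -1.0]]
ft_force: [-8.5, -4.0, 1.0]
grip_width: 0.265
gripper_force: 64.6
shift [-0.0037  0.0125 -0.0002] turn z 0.0165 tcp [ 515.8 -167.8   43. ] yang 1.44 F [-8.5 -4.   1. ] t 15.525
[-0.57716258  1.37482956 -0.2094392 ]
px per mm x [0.30415878 0.23807006]
-115 [296 265] 0.97 [3.25 2.5 ] mm 10.62
-140 [287 270] 0.94 [14.     9.375] mm 43.5
-200 [265 282] 0.96 [3.375 2.75 ] mm 11.27
-225 [255 288] 0.86 [3.75 2.75] mm 12.03
```

```bash
python3 -m handwheel '[[[-0.002,0.004,0],[0,0,0.003],1],[[-0.002,0.006,0],[0,0,0.003],1],[[-0.002,0.006,0],[0,0,0.003],1],[[-0.002,0.006,0],[0,0,0.003],1],[[-0.002,0.006,0],[0,0,0.003],1],[[-0.002,0.006,0],[0,0,0.003],1]]' 
python3 - <<'E'
from h import *
F=[];M=[]
import pickle
a0=pickle.load(open('scene0.pkl','rb')); a=cv2.cvtColor(a0['pixels'],cv2.COLOR_RGB2GRAY); dv=np.array([.304,.238])
for k in range(6):
    c1=cam('scene'); s=monitor.observe(); F.append(s['ft_force']);M.append(s['moment'])
b=cv2.cvtColor(c1['pixels'],cv2.COLOR_RGB2GRAY)
up=lambda i,q,w:cv2.resize(i[q[1]-w:q[1]+w+1,q[0]-w:q[0]+w+1],None,fx=8,fy=8,interpolation=cv2.INTER_CUBIC)
for p in([296,265],[265,282],[255,288]):
    m=cv2.matchTemplate(up(b,p,15),up(a,p,7),cv2.TM_CCOEFF_NORMED); _,v,_,l=cv2.minMaxLoc(m)
    sh=np.array(l)/8-8; print(p,round(v,2),sh,'mm',round(sh@dv/(dv@dv),2))
plan(518.3,-168.5,43,.7);print(np.mean(F,0),np.std(F,0),np.mean(M,0))
save(c1,'s5.png',(185,230,305,320),6.6)
E
```

```text
t: 16.27
tcp_pos: [0.5167, -0.1678, 0.043]
eef_rot: [[-0.023, 1.0, -0.004], [1.0, 0.023, 0.002], [0.002, -0.004, -1.0]]
ft_force: [-9.3, -0.7, 2.2]
grip_width: 0.272
gripper_force: 65.1
[296, 265] 0.97 [3.5   2.625] mm 11.33
[265, 282] 0.96 [3.5   2.875] mm 11.73
[255, 288] 0.83 [4.   2.75] mm 12.55
shift [-0.0034  0.0081 -0.0003] turn z 0.0137 tcp [ 516.7 -167.9   43. ] yang 1.32 F [-8.7  0.5  2.1] t 16.575
[-9.38863977  0.13904771  2.890373  ] [0.64020284 0.3489313  0.47750979] [-0.04343168  1.47365284 -0.0171827 ]
```

View pics/s5.png

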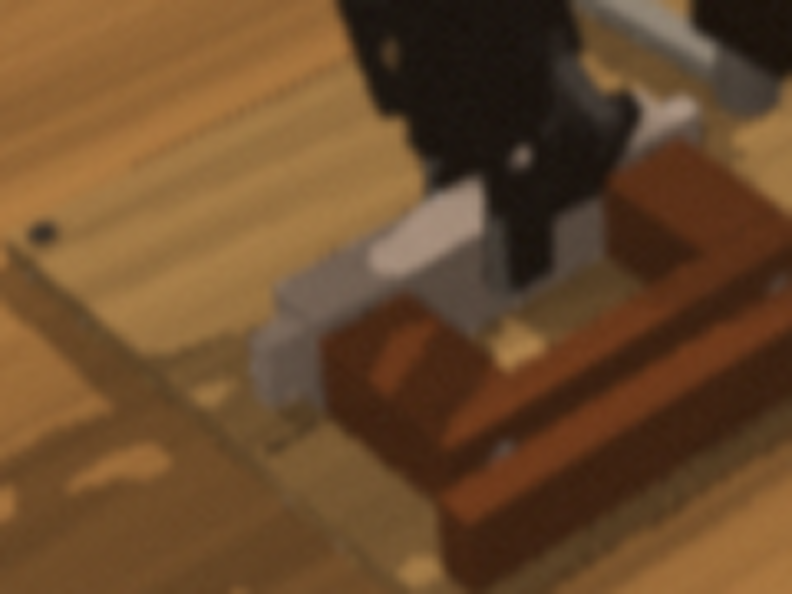

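```bash
python3 -m handwheel '[[[0,0.003,0],[0,0,0],1],[[0,0.004,0],[0,0,0],1],[[0,0.004,0],[0,0,0],1],[[0,0.004,0],[0,0,0],1]]' 
python3 - <<'E'
from h import *
F=[];M=[]
for k in range(6):
    c=cam('scene'); s=monitor.observe(); F.append(s['ft_force']);M.append(s['moment'])
print(np.mean(F,0),np.mean(M,0)); plan(518.3,-168.5,43,.7)
g=lambda u,v,z:np.round(px(c,u/6.6+185-.42,v/6.6+230-.42,z)*1000,1)
for n,u,v,z in [('tongue-y top front',281,352,.045),('tongue+y top front',697,103,.045),('mark L end',268,450,.012),('mark mid',292,437,.012),('cheek -y outer front top',322,338,.046),('cheek +y outer front top',682,142,.046)]: print(n,g(u,v,z))
E
```

```text
t: 17.08
tcp_pos: [0.5174, -0.1679, 0.043]
eef_rot: [[-0.023, 1.0, -0.004], [1.0, 0.023, 0.001], [0.002, -0.004, -1.0]]
ft_force: [-9.7, -0.3, 3.5]
grip_width: 0.267
gripper_force: 65.1
[-10.75110848  -0.48846699   3.71987859] [-0.08921078  1.5796399  -0.00569101]
shift [-0.0035  0.0045 -0.0003] turn z 0.0137 tcp [ 517.4 -167.8   43. ] yang 1.32 F [-11.   -0.7   3.8] t 17.375
tongue-y top front [ 528.  -258.1   45. ]
tongue+y top front [516.7 -81.   45. ]
mark L end [ 530.8 -268.2   12. ]
mark mid [ 530.8 -259.2   12. ]
cheek -y outer front top [ 532.  -245.5   46. ]
cheek +y outer front top [530.6 -99.3  46. ]
```

The fence is level with the marks (cheek face and mark both at x≈531 mm). The push is about 10 N, the moment about the vertical is near zero, and the brace is centred to about 2 mm. Handing in while holding.

```bash
python3 -c "
from h import *
print(r.hand_in())"
```

```text
the job is handed in; nothing more can be done
None
```

The job is handed in: the knob is at its end stop, and the arm is still holding the brace on edge, centred to about 2 mm and square against both cheeks. The fence is at about half travel, level with the marks, with a push of about 10 N (10.7 N measured, including a little board friction); the cup, jar and pad were not touched.

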